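# Fit the row of DIN devices to the new panel in the sample's order

## Robot

A 6-joint arm with a two-finger parallel gripper is mounted at the origin on the work surface. World frame = base frame: x ahead of the robot, y to its left, z up, the work surface at z = 0. Lengths are in mm, angles in rad, forces in N, time in s.
With the tool pointing down it reaches from about 300 to 750 mm from the base axis. Payload 8.5 kg.
Tool frame: the origin (TCP) lies midway between the tips of the shut fingers; the grasp point (between the pads) lies 19 mm behind it; z points along the fingers, y is the line along which they close (so a half turn about z gives the same grasp; the last joint's range is limited). The gripper opens to 85 mm and grips with 20 to 120 N. Pads are 22 mm wide; open, the fingers measure 114 mm over their backs; the gripper's body (76 mm by 85 mm) begins 54 mm behind the grasp point. The pads swing forward as they close: fully open they stand 13 mm farther back than shut.
Start: joints at [-1.549, 0.381, 1.297, -0, 1.464, -0.215], TCP at [129.022, -534.634, 231.322] pointing down, gripper open.
Joint ranges: [-3.11, 3.11], [-0.89, 2.33], [0.22, 2.48], [-1.42, 4.56], [0.17, 2.85], [-2.88, 2.88]. Speed limits (rad/s): [2.39, 2.39, 3.14, 3.14, 3.14, 3.14].

## Interface

Orientations are given as a rotation vector (axis times angle).
In Python, from station import bot gives the robot as it stands.
- The arm moves only by the shell command python3 -m handwheel [FORCE], which reads ROWS from standard input. ROWS is 1 to 12 rows, parted by semicolons, with the numbers parted by commas; each row has 5 numbers: the opening from 0.0 (shut) to 1.0 (fully open), then dx, dy, dz in fractions of the full range, 1 being 1 m, then a turn about the tool's z in a scale on which 1.0 is 4 rad; each row is the pose to reach, as a shift and turn from the pose commanded when the command began, along the tool's axes at that moment; what a row does not reach only later rows make up. A row lasts 1/8 s, in which the tool goes at most 62.5 mm and 0.188 rad, less where a joint would pass 70% of its speed; a pose out of reach is approached as far as the arm can. The fingers move at their own pace and stop on an object; FORCE is the grip in N (left out, the last holds). Time passes only in rows, so rows that do not move let the fingers close. It prints the time, the measured TCP pose, the force, the opening and the grip force at its end. A shift or turn number past 1, either way, is cut back to 1. Input that does not fit is refused with a message, and nothing moves.
- bot.sense(): the state, without advancing time (a new reading comes with each control period).
- bot.capture(name): name is "side" or "top"; returns (picture, depth): 480x640x3 uint8, red, green, blue; 480x640 float32, mm along the optical axis (not along the pixel's ray), 0 where there is no reading.
- bot.get_calibration(name): a dict with "camera_matrix" (3x3 intrinsics, pixels), "T" (4x4, takes a point from camera to world coordinates). Camera axes: x right, y up, looking along -z (the intrinsics and any distortion apply to the point x, -y, -z); pixel columns grow to the right and rows downward; lengths in mm; the calibration is good to about 2 mm. A picture is of the moment at which its call begins. get_calibration takes no time and is no camera call.
- bot.hand_in(): hands the job in; it is judged then, once.
The state is a dict: "time_s": time; "joints": joint angles; "joint_vel": joint speeds; "joint_torque": joint torques, N m; "tcp_pos": TCP position; "tcp_rot": TCP orientation; "contact_force": force on the tool from outside, world axes, zero at the start; "moment": the same for the moment, N m; "width": opening from 0.0 (shut) to 1.0 (fully open); "grasp_force": force on a finger pad.
Only numpy, scipy, OpenCV 4.12 (cv2) and the standard library are available. Lean on these libraries where they do the work, as an engineer would, in place of code of your own. Each camera call takes 0.05 s, during which the arm holds its last target. There are 200 camera calls.

## Task

Move all four switching devices from the kitting rail to the empty stretch of rail on the new mounting plate, seated flat and straight on the rail, in the same left-to-right order as on the finished sample panel at the far side of the bench. Keep each one the way round it stands, set it down gently without tipping it over, and let go of it.

Things in the scene. Friction and masses are not known exactly. Their poses are not given: they have to be found in the camera images.
- new_panel: New plate 170x340x5, flat, nearer or farther than the kitting board. Its DIN rail (35 wide in x, top 12.5 above bench) runs along y between two ducts (tops at 50, inner walls 59 from rail's mid-line); its +y end holds a fixed 45 mm terminal block, top at 53. Origin: on the bench under the middle of the rail's free stretch (y -121 to 121); x away from robot, y left.
- breaker_1pole: Breaker, light grey, 18 wide (y), one black toggle, 120 g. All 4 devices: 85 long (x) up to shoulders at z=45, then a nose 45 long (x), full width, z 45-68 (handles to 80): grip it along x from above. Below, a 45 mm (x) recess, 6 deep, mouth 52, straddles the rail: lifts off and sets down vertically. Origin: middle of recess roof = rail top; x away from robot, y left.
- rcd_2pole: Residual-current switch, light grey, 36 mm wide (y), one broad black lever and a round grey test key on the nose, 210 g. Other sizes, origin and axes as breaker_1pole. All four start on the kitting rail: a 35 mm DIN rail, top 22.5 mm above the bench, running left-right on a 100x340 mm wooden board, in any order at 62 mm spacing.
- breaker_3pole: Three-pole breaker, light grey, 54 mm wide (y), three black toggles joined by a tie bar, 340 g. Other sizes, origin and axes as breaker_1pole. Starts on the kitting rail.
- motor_switch: Motor protection switch, slate grey, 45 mm wide (y), one black rotary handle, 280 g. Other sizes, origin and axes as breaker_1pole. Starts on the kitting rail.
- sample_breaker_1pole: Device of the same kind as breaker_1pole (18 mm wide, same look, origin and axes), fixed on the rail of the finished sample panel at the far side of the bench. It stays there; its place in that row (any order, 56 mm spacing) shows the order wanted.
- sample_rcd_2pole: Device of the same kind as rcd_2pole (36 mm wide, same look, origin and axes), fixed on the rail of the finished sample panel at the far side of the bench. It stays there; its place in that row (any order, 56 mm spacing) shows the order wanted.
- sample_breaker_3pole: Device of the same kind as breaker_3pole (54 mm wide, same look, origin and axes), fixed on the rail of the finished sample panel at the far side of the bench. It stays there; its place in that row (any order, 56 mm spacing) shows the order wanted.
- sample_motor_switch: Device of the same kind as motor_switch (45 mm wide, same look, origin and axes), fixed on the rail of the finished sample panel at the far side of the bench. It stays there; its place in that row (any order, 56 mm spacing) shows the order wanted.
There are look-alikes about, which are no part of the job. Leave any purple look-alike of the motor_switch alone.

How it is judged (in metres and radians):
At the end, for the whole second after the job is handed in: All four devices sit flat on the new rail's free stretch (8 mm across, 2 mm in height, 5 mm past its ends, tilt under 4 and turn under 12 degrees), not turned end for end, at rest and released, in the sample's left-to-right order (centres 10 mm or more apart) (x of breaker_1pole in the frame of new_panel between -0.008 and 0.008 m and y of breaker_1pole in the frame of new_panel between -0.118 and 0.118 m and z of breaker_1pole in the frame of new_panel between 0.01 and 0.0148 m and angle between each of breaker_1pole, rcd_2pole, breaker_3pole, motor_switch's own z axis and vertical below 0.07 rad and angle between the y axis of each of breaker_1pole, rcd_2pole, breaker_3pole, motor_switch and the y axis of new_panel, either way round below 0.21 rad and x of sample_breaker_1pole in the frame of breaker_1pole above 0.05 m and linear speed of each of breaker_1pole, rcd_2pole, breaker_3pole, motor_switch below 0.02 m/s and angular speed of each of breaker_1pole, rcd_2pole, breaker_3pole, motor_switch below 0.2 rad/s and x of rcd_2pole in the frame of new_panel between -0.008 and 0.008 m and y of rcd_2pole in the frame of new_panel between -0.109 and 0.109 m and z of rcd_2pole in the frame of new_panel between 0.01 and 0.0148 m and x of sample_rcd_2pole in the frame of rcd_2pole above 0.05 m and x of breaker_3pole in the frame of new_panel between -0.008 and 0.008 m and y of breaker_3pole in the frame of new_panel between -0.1 and 0.1 m and z of breaker_3pole in the frame of new_panel between 0.01 and 0.0148 m and x of sample_breaker_3pole in the frame of breaker_3pole above 0.05 m and x of motor_switch in the frame of new_panel between -0.008 and 0.008 m and y of motor_switch in the frame of new_panel between -0.1045 and 0.1045 m and z of motor_switch in the frame of new_panel between 0.01 and 0.0148 m and x of sample_motor_switch in the frame of motor_switch above 0.05 m and ((y of sample_breaker_1pole in the frame of sample_rcd_2pole above 0 m and y of breaker_1pole in the frame of rcd_2pole above 0.01 m) or (y of sample_breaker_1pole in the frame of sample_rcd_2pole below 0 m and y of breaker_1pole in the frame of rcd_2pole below -0.01 m)) and ((y of sample_breaker_1pole in the frame of sample_breaker_3pole above 0 m and y of breaker_1pole in the frame of breaker_3pole above 0.01 m) or (y of sample_breaker_1pole in the frame of sample_breaker_3pole below 0 m and y of breaker_1pole in the frame of breaker_3pole below -0.01 m)) and ((y of sample_breaker_1pole in the frame of sample_motor_switch above 0 m and y of breaker_1pole in the frame of motor_switch above 0.01 m) or (y of sample_breaker_1pole in the frame of sample_motor_switch below 0 m and y of breaker_1pole in the frame of motor_switch below -0.01 m)) and ((y of sample_rcd_2pole in the frame of sample_breaker_3pole above 0 m and y of rcd_2pole in the frame of breaker_3pole above 0.01 m) or (y of sample_rcd_2pole in the frame of sample_breaker_3pole below 0 m and y of rcd_2pole in the frame of breaker_3pole below -0.01 m)) and ((y of sample_rcd_2pole in the frame of sample_motor_switch above 0 m and y of rcd_2pole in the frame of motor_switch above 0.01 m) or (y of sample_rcd_2pole in the frame of sample_motor_switch below 0 m and y of rcd_2pole in the frame of motor_switch below -0.01 m)) and ((y of sample_breaker_3pole in the frame of sample_motor_switch above 0 m and y of breaker_3pole in the frame of motor_switch above 0.01 m) or (y of sample_breaker_3pole in the frame of sample_motor_switch below 0 m and y of breaker_3pole in the frame of motor_switch below -0.01 m))); the robot touches nothing.
It fails at once if a device is tipped over (leaning more than 35 degrees) (angle between any of breaker_1pole, rcd_2pole, breaker_3pole, motor_switch's own z axis and vertical above 0.61 rad).
It fails at once if a device is dropped from a height or rammed down onto the new panel (over 50 N) (contact force between any of breaker_1pole, rcd_2pole, breaker_3pole, motor_switch and new_panel above 50 N).
It also fails if it takes over 90 s, if anything falls off the work surface, if the arm or the gripper's body presses on something with over 40 N, if the wrist force passes 120 N, or if a joint passes its speed limit or range.

## Working session

There is one attempt and no reset: what is moved stays moved. The work goes in short steps, Python scripts to look and compute and a shell command to move; the robot and the scene stay as the last step left them, time stands still between calls to the robot, and variables do not carry over. Pictures are saved under pics/ and viewed, at most 14 in all, crops included, and the job is handed in when it is done.

```bash
ls; mkdir -p pics
python3 - <<'E'
from station import bot
import cv2,numpy as np
s=bot.sense();print(s['tcp_pos'],s['tcp_rot'],s['time_s'],s['contact_force'])
for n in("top","side"):
    p,d=bot.capture(n);cv2.imwrite(f"pics/{n}0.png",p[:,:,::-1]);np.save(f"pics/{n}0.npy",d)
    c=bot.get_calibration(n);print(n,c)
E
```

```text
pics
[ 129.00843735 -534.34329375  230.6838209 ] [-3.11809225e+00 -3.70928365e-01 -1.90446797e-04] 0.0 [-0.00788962 -0.01177947 -0.4532407 ]
top {'camera_matrix': array([[604.79412135,   0.        , 312.05396644],
       [  0.        , 604.79412135, 242.8690261 ],
       [  0.        ,   0.        ,   1.        ]]), 'T': array([[ 2.78205459e-02,  9.96107711e-01, -8.36387786e-02,
         4.41690099e+02],
       [-9.99549812e-01,  2.86615192e-02,  8.87075202e-03,
         6.35217583e+01],
       [ 1.12334390e-02,  8.33543363e-02,  9.96456655e-01,
         1.28947444e+03],
       [ 0.00000000e+00,  0.00000000e+00,  0.00000000e+00,
         1.00000000e+00]])}
side {'camera_matrix': array([[519.14703092,   0.        , 311.41480061],
       [  0.        , 519.14703092, 246.99357056],
       [  0.        ,   0.        ,   1.        ]]), 'T': array([[ 9.95000891e-01,  8.11021481e-02, -5.82723716e-02,
         5.02781638e+02],
       [-9.83254605e-02,  6.93487120e-01, -7.13728043e-01,
        -6.66889579e+02],
       [-1.74737383e-02,  7.15889696e-01,  6.97994708e-01,
         7.12795936e+02],
       [ 0.00000000e+00,  0.00000000e+00,  0.00000000e+00,
         1.00000000e+00]])}
```

View pics/top0.png

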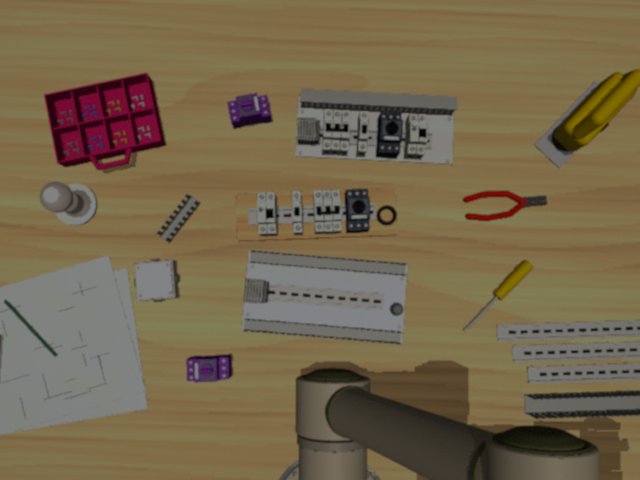

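View pics/side0.png

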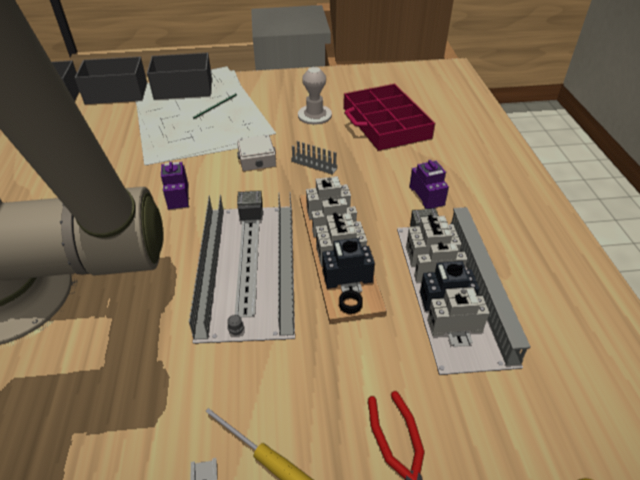

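The top view shows the kitting rail, left to right: rcd (265,212), 1-pole (296,212), 3-pole (327,210), motor (357,210). The sample reads 3-pole (336,125), 1-pole (363,130), motor (391,130), rcd (418,130). The new panel is nearer, with its rail from (270,293) to (382,302), and a round knob stands at (396,309). Next I'll measure from depth.

```bash
cat > h.py <<'E'
import numpy as np,cv2
from station import bot
def cloud(n,d):
    c=bot.get_calibration(n);K=c['camera_matrix'];T=c['T']
    v,u=np.mgrid[:480,:640]
    P=np.stack([(u-K[0,2])/K[0,0]*d,-(v-K[1,2])/K[1,1]*d,-d],-1)
    W=P@T[:3,:3].T+T[:3,3];W[d<=0]=np.nan
    return W
def rect(n,p,d,u0,u1,v0,v1,z0,z1,minpts=15):
    W=cloud(n,d);m=np.zeros(d.shape,np.uint8)
    m[v0:v1,u0:u1]=1;m&=((W[...,2]>z0)&(W[...,2]<z1)).astype(np.uint8)
    k,l=cv2.connectedComponents(m,connectivity=4);out=[]
    for i in range(1,k):
        q=W[l==i]
        if len(q)<minpts: continue
        r=cv2.minAreaRect(q[:,:2].astype(np.float32))
        vv,uu=np.where(l==i)
        out.append((len(q),q[:,:2].mean(0).round(1),np.median(q[:,2]).round(1),np.round(r[0],1),np.round(r[1],1),round(r[2],1),(int(uu.mean()),int(vv.mean()))))
    return out
E
python3 - <<'E'
from h import *
p=cv2.imread('pics/top0.png');d=np.load('pics/top0.npy')
print('bench z',np.nanmedian(cloud('top',d)[250:330,420:460,2]))
print('kit noses');[print(*r) for r in rect('top',p,d,235,400,180,245,78,110)]
print('kit bodies');[print(*r) for r in rect('top',p,d,235,400,180,245,55,110)]
print('kit board');[print(*r) for r in rect('top',p,d,225,410,180,245,5,110)]
print('panel ducts/blk');[print(*r) for r in rect('top',p,d,235,415,245,348,35,80)]
print('panel rail');[print(*r) for r in rect('top',p,d,235,415,245,348,9,20)]
print('knob');[print(*r) for r in rect('top',p,d,383,415,290,325,18,80,5)]
print('plate');[print(*r) for r in rect('top',p,d,230,420,245,350,3,80)]
print('sample');[print(*r) for r in rect('top',p,d,310,440,105,160,65,110)]
def crop(u0,u1,v0,v1,f,n):cv2.imwrite(n,cv2.resize(p[v0:v1,u0:u1],None,fx=f,fy=f,interpolation=cv2.INTER_CUBIC))
crop(230,470,80,350,2.2,'pics/crop1.png')
E
```

```text
bench z -0.575225577847732
kit noses
519 [615.9 -38.3] 90.7 [617.  -38.9] [45.8 45.3] 4.1 (358, 207)
620 [611.8  23.1] 90.4 [612.6  23. ] [45.6 53.9] 4.2 (327, 208)
206 [607.4  84.7] 90.4 [607.8  84.8] [44.8 16.1] 1.8 (297, 209)
419 [603.5 146.3] 90.3 [604.2 146.7] [45.5 36. ] 3.1 (266, 211)
kit bodies
961 [614.4 -38. ] 86.4 [617.1 -38.8] [85.8 45.4] 4.1 (357, 209)
1127 [610.2  23.2] 86.7 [612.6  23.2] [85.3 54. ] 3.5 (327, 210)
371 [605.2  84.5] 87.0 [608.   84.9] [84.3 18. ] 4.0 (297, 211)
770 [602.  145.8] 86.1 [604.2 146.6] [85.3 36.1] 3.9 (266, 212)
kit board
7546 [607.   44.8] 20.9 [612.9  43. ] [104.6 344.4] 3.7 (316, 213)
panel ducts/blk
529 [445.2 164.7] 51.3 [445.2 164.7] [45.7 48.1] 86.2 (255, 290)
58 [ 416.2 -128.2] 37.4 [ 415.1 -127.6] [20.5 19.1] 1.8 (397, 308)
panel rail
206 [453.6  52.8] 12.3 [452.5  54.8] [171.6  10. ] 87.0 (310, 287)
70 [446.5 -72.3] 12.6 [445.1 -70.8] [63.3  8.8] 86.5 (369, 292)
37 [427.1 109.5] 12.2 [426.9 109.8] [29.7  6.1] 85.3 (283, 299)
114 [423.4  40.7] 12.7 [423.8  40.3] [97.4  8.3] 85.9 (315, 302)
100 [418.  -57.9] 12.1 [419.3 -58.8] [84.3  9.3] 87.4 (362, 306)
knob
132 [ 416.4 -127. ] 34.6 [ 416.1 -127.5] [24.2 25.5] 35.0 (396, 308)
plate
10939 [436.5  23. ] 6.8 [437.3  20.3] [348.2 179.6] 87.0 (324, 296)
sample
611 [782.4   8.6] 80.2 [784.3   8.4] [46.8 53.7] 0.0 (336, 126)
214 [781.6 -47. ] 79.7 [782.7 -47.4] [18.2 45.4] 88.3 (364, 128)
523 [ 779.6 -102.5] 80.4 [ 782.2 -103.2] [45.5 47.2] 88.9 (391, 129)
426 [ 778.9 -158.1] 79.7 [ 780.4 -159. ] [36.4 47.2] 87.7 (418, 130)
```

View pics/crop1.png

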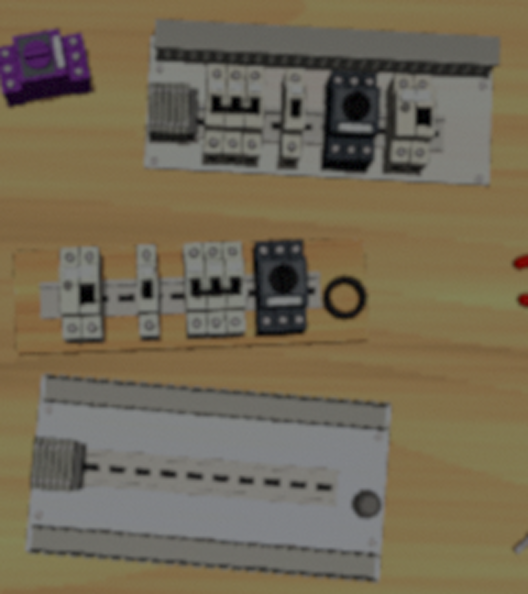

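Order confirmed: 3-pole, 1-pole, motor, rcd. The knob stands off the rail's end at (416,-127), top about 37, so it is out of the way. I'll refine the panel fit and work out the first move (motor).

```bash
cat >> h.py <<'E'
from scipy.spatial.transform import Rotation as R
def go(x,y,z,yaw):
    s=bot.sense();Rm=R.from_rotvec(s['tcp_rot']).as_matrix()
    d=Rm.T@(np.array([x,y,z])-s['tcp_pos'])
    ty=Rm[:,1];a=np.arctan2(ty[1],ty[0]);t=-(yaw-a);t=(t+np.pi/2)%np.pi-np.pi/2
    print('t',s['time_s'],'at',s['tcp_pos'].round(1),'yaw',a.round(3),'tilt',np.degrees(np.arccos(-Rm[2,2])).round(2),'-> d',d.round(1),'turn',round(t,3))
E
python3 - <<'E'
from h import *
d=np.load('pics/top0.npy');W=cloud('top',d)
S=W[245:348,235:415].reshape(-1,3)
yaw=-0.057
for it in range(2):
    o=np.array([437.3,21]);ex=np.array([np.cos(yaw),np.sin(yaw)]);ey=np.array([-ex[1],ex[0]])
    L=np.c_[(S[:,:2]-o)@ex,(S[:,:2]-o)@ey,S[:,2]]
    m=(abs(L[:,0])<25)&(abs(L[:,1])<105)&(L[:,2]>8.5)&(L[:,2]<16)
    a=np.polyfit(L[m,1],L[m,0],1);print('rail',a,m.sum(),np.percentile(L[m,0],[1,99]))
    for sg in(1,-1):
        q=L[(L[:,0]*sg>50)&(abs(L[:,1])<150)&(L[:,2]>25)];b=np.polyfit(q[:,1],q[:,0],1);print('duct',b,np.percentile(q[:,0],[1,50,99]),np.median(q[:,2]),len(q))
    yaw-=a[0]
    print('yaw',yaw)
q=L[(abs(L[:,0])<30)&(L[:,1]>100)&(L[:,2]>40)];print('blk',q.min(0),q.max(0))
q=L[(abs(L[:,0])<14)&(L[:,1]<0)&(L[:,2]>9)&(L[:,2]<16)];print('rail end',q[:,1].min())
go(617,-38.9,180,0.0695)
E
```

```text
rail [ 0.00395778 -0.13985669] 677 [-22.84320917  21.512293  ]
duct [-7.19173251e-04  7.16839599e+01] [58.65313057 81.63644762 83.71997018] 46.783623232552145 323
duct [-1.24005423e-05 -7.19232308e+01] [-84.11556956 -81.91167383 -58.87923448] 47.07592632270746 346
yaw -0.0609577782053842
rail [ 0.00119905 -0.10197695] 678 [-23.05358747  21.75220442]
duct [-4.61164719e-03  7.16846876e+01] [58.19543077 81.29594673 84.08277075] 46.783623232552145 323
duct [-3.90524770e-03 -7.19236702e+01] [-84.46513257 -81.54958476 -58.4654161 ] 47.07592632270746 346
yaw -0.062156826930763326
blk [-24.9452872  121.04798614  40.8651781 ] [ 23.10072237 166.80818904  58.65038327]
rail end -166.3474769645098
t 0.1 at [ 129.  -534.4  230.8] yaw -1.334 tilt 0.07 -> d [ 590.6 -367.1   51.4] turn -1.404
```

Units first: shifts go in shares of 1 m and turns go in shares of 4 rad. So 590.6 mm / 1000 = 0.5906, 500 mm / 1000 = 0.5, -1.404 rad / 4 = -0.351.

```bash
echo '1,0.2,-0.12,0,-0.1;1,0.3,-0.19,0.01,-0.2;1,0.4,-0.25,0.02,-0.275;1,0.5,-0.31,0.03,-0.325;1,0.5906,-0.3671,0.045,-0.351;1,0.5906,-0.3671,0.045,-0.351;1,0.5906,-0.3671,0.045,-0.351;1,0.5906,-0.3671,0.045,-0.351;1,0.5906,-0.3671,0.045,-0.351;1,0.5906,-0.3671,0.045,-0.351;1,0.5906,-0.3671,0.045,-0.351;1,0.5906,-0.3671,0.045,-0.351' | python3 -m handwheel 60
python3 -c "
from h import *
go(617,-38.9,66,0.0695)"
```

```text
time_s: 1.6
tcp_pos: [618.3, -36.2, 184.9]
tcp_rot: [-2.137, -2.301, 0.001]
contact_force: [-0.8, -0.9, 0.1]
width: 1.003
grasp_force: 0.0
t 1.6 at [618.3 -36.2 184.9] yaw 0.074 tilt 0.1 -> d [ -2.7  -1.3 118.9] turn 0.005
```

Converted, 100 mm / 1000 = 0.1, 95 mm / 1000 = 0.095.

```bash
echo '1,0,0,0,0;1,0,0,0.04,0;1,0,0,0.08,0;1,0,0,0.095,0;1,0,0,0.1,0;1,0,0,0.1,0' | python3 -m handwheel 60
python3 -c "
from h import *
go(617,-38.9,66,0.0695)"
```

```text
time_s: 2.35
tcp_pos: [617.4, -39.7, 87.5]
tcp_rot: [2.142, 2.296, 0.001]
contact_force: [-0.1, 0.4, -0.8]
width: 0.995
grasp_force: 0.0
t 2.35 at [617.4 -39.7  87.5] yaw 0.07 tilt 0.1 -> d [ 0.9 -0.4 21.5] turn 0.0
```

Converted, 20 mm / 1000 = 0.02, 18 mm / 1000 = 0.018.

```bash
echo '1,0,0,0.01,0;1,0,0,0.018,0;1,0,0,0.02,0;1,0,0,0.02,0;0.4,0,0,0.02,0;0.4,0,0,0.02,0;0.4,0,0,0.02,0;0,0,0,0.02,0;0,0,0,0.02,0;0,0,0,0.02,0;0,0,0,0.02,0' | python3 -m handwheel 60
python3 -c "
from h import *
go(617,-38.9,66,0.0695)"
```

```text
time_s: 3.72
tcp_pos: [617.5, -39.3, 66.9]
tcp_rot: [2.141, 2.297, 0.001]
contact_force: [0.8, 0.8, 5.8]
width: 0.512
grasp_force: 61.9
t 3.725 at [617.5 -39.3  66.9] yaw 0.07 tilt 0.09 -> d [ 0.4 -0.5  0.9] turn 0.001
```

Converted, -115 mm / 1000 = -0.115, -80 mm / 1000 = -0.08.

```bash
echo '0,0,0,-0.01,0;0,0,0,-0.04,0;0,0,0,-0.08,0;0,0,0,-0.115,0;0,0,0,-0.115,0;0,0,0,-0.115,0' | python3 -m handwheel 60
python3 -c "
from h import *
go(435.8,-4.9,180,-0.057);s=bot.sense();print(s['width'],s['contact_force'])"
```

```text
time_s: 4.47
tcp_pos: [616.1, -39.0, 179.6]
tcp_rot: [-2.14, -2.296, 0.003]
contact_force: [0.3, -0.6, -3.5]
width: 0.513
grasp_force: 61.9
t 4.475 at [616.1 -39.  179.6] yaw 0.07 tilt 0.2 -> d [  46.7 -177.5    0.2] turn 0.127
0.5131987350837408 [ 0.28313502 -0.56820383 -3.53146977]
```

Converted, -177.5 mm / 1000 = -0.1775, -170 mm / 1000 = -0.17, 0.127 rad / 4 = 0.0318.

```bash
echo '0,0.01,-0.04,0,0.0075;0,0.025,-0.09,0,0.02;0,0.036,-0.14,0,0.0318;0,0.045,-0.17,0,0.0318;0,0.0467,-0.1775,0,0.0318;0,0.0467,-0.1775,0,0.0318;0,0.0467,-0.1775,0.04,0.0318;0,0.0467,-0.1775,0.075,0.0318;0,0.0467,-0.1775,0.1,0.0318;0,0.0467,-0.1775,0.105,0.0318;0,0.0467,-0.1775,0.105,0.0318' | python3 -m handwheel 60
python3 -c "
from h import *
go(435.8,-4.9,56.9,-0.057);s=bot.sense();print(s['width'],s['contact_force'])
p,d=bot.capture('side');cv2.imwrite('pics/s1.png',cv2.resize(p[130:360,150:420,::-1],None,fx=2.5,fy=2.5))"
```

```text
time_s: 5.85
tcp_pos: [437.5, -5.3, 76.4]
tcp_rot: [2.284, 2.157, 0.0]
contact_force: [0.4, 0.5, -2.6]
width: 0.509
grasp_force: 62.5
t 5.85 at [437.5  -5.3  76.4] yaw -0.057 tilt 0.01 -> d [ 0.3 -1.7 19.5] turn -0.0
0.5090671091783248 [ 0.38719686  0.49445309 -2.64042718]
```

View pics/s1.png

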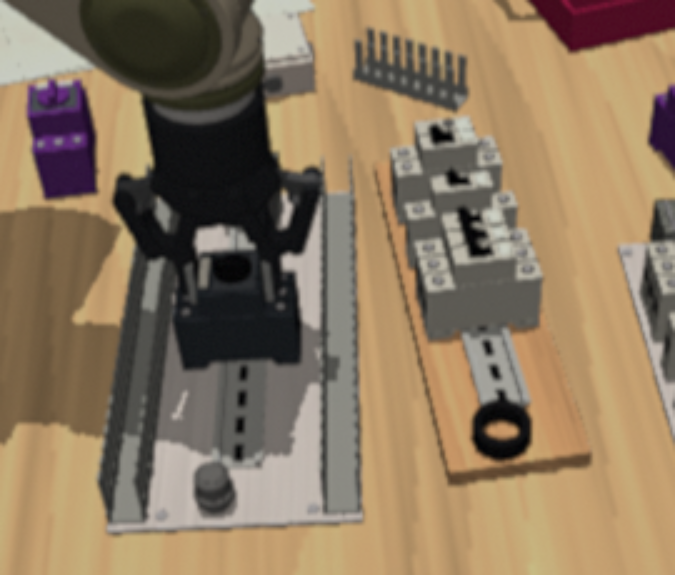

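The motor switch hangs level above the rail (crop 240,370) and between the ducts. Lowering it slowly now.

Converted, 18 mm / 1000 = 0.018, -1.7 mm / 1000 = -0.0017.

```bash
echo '0,0.0003,-0.0017,0.004,0;0,0.0003,-0.0017,0.008,0;0,0.0003,-0.0017,0.012,0;0,0.0003,-0.0017,0.0145,0;0,0.0003,-0.0017,0.016,0;0,0.0003,-0.0017,0.017,0;0,0.0003,-0.0017,0.018,0;0,0.0003,-0.0017,0.018,0' | python3 -m handwheel 60
python3 -c "
from h import *
go(435.8,-4.9,56.9,-0.057)"
```

```text
time_s: 6.9
tcp_pos: [435.0, -4.7, 58.3]
tcp_rot: [2.284, 2.157, 0.0]
contact_force: [-0.6, 1.0, -2.1]
width: 0.515
grasp_force: 62.6
t 6.9 at [435.   -4.7  58.3] yaw -0.057 tilt 0.0 -> d [-0.2  0.8  1.4] turn 0.0
```

Converted, 1.4 mm / 1000 = 0.0014, 1 mm / 1000 = 0.001.

```bash
echo '0,0,0.0004,0.0005,0;0,0,0.0004,0.001,0;0,0,0.0004,0.0014,0;0,0,0.0004,0.0014,0' | python3 -m handwheel 60
python3 -c "
from h import *
go(435.8,-4.9,56.9,-0.057)"
```

```text
time_s: 7.4
tcp_pos: [435.4, -4.7, 56.9]
tcp_rot: [-2.284, -2.157, 0.0]
contact_force: [-0.6, -0.4, -2.6]
width: 0.509
grasp_force: 62.7
t 7.4 at [435.4  -4.7  56.9] yaw -0.057 tilt 0.0 -> d [-0.2  0.4  0. ] turn -0.0
```

Converted, 0.8 mm / 1000 = 0.0008, 0.4 mm / 1000 = 0.0004.

```bash
echo '0,0,0,0.0004,0;0,0,0,0.0008,0;0,0,0,0.0008,0' | python3 -m handwheel 60; echo '0,0,0,0.0004,0;0,0,0,0.0008,0;0,0,0,0.0008,0' | python3 -m handwheel 60
```

```text
time_s: 7.78
tcp_pos: [435.5, -4.7, 56.8]
tcp_rot: [2.283, 2.157, 0.0]
contact_force: [-2.5, -0.4, 8.5]
width: 0.516
grasp_force: 63.8
time_s: 8.15
tcp_pos: [435.5, -4.7, 56.7]
tcp_rot: [2.283, 2.157, 0.001]
contact_force: [-4.5, 1.2, 19.8]
width: 0.516
grasp_force: 65.1
```

Converted, -110 mm / 1000 = -0.11, -90 mm / 1000 = -0.09.

```bash
echo '0,0,0,-0.0012,0;0.9,0,0,-0.0012,0;0.9,0,0,-0.0012,0;0.9,0,0,-0.0012,0;0.9,0,0,-0.0012,0;0.9,0,0,-0.015,0;0.9,0,0,-0.05,0;0.9,0,0,-0.09,0;0.9,0,0,-0.11,0;0.9,0,0,-0.11,0' | python3 -m handwheel 60
python3 -c "
from h import *
p,d=bot.capture('side');cv2.imwrite('pics/s2.png',cv2.resize(p[130:360,150:420,::-1],None,fx=2.5,fy=2.5))
go(612.6,23.1,166,0.0695)"
```

```text
time_s: 9.4
tcp_pos: [435.9, -4.8, 166.2]
tcp_rot: [2.282, 2.156, 0.002]
contact_force: [0.2, -0.4, 1.0]
width: 0.9
grasp_force: 0.0
t 9.45 at [435.3  -4.7 165.1] yaw -0.057 tilt 0.02 -> d [ 37.8 175.4  -0.8] turn -0.126
```

View pics/s2.png

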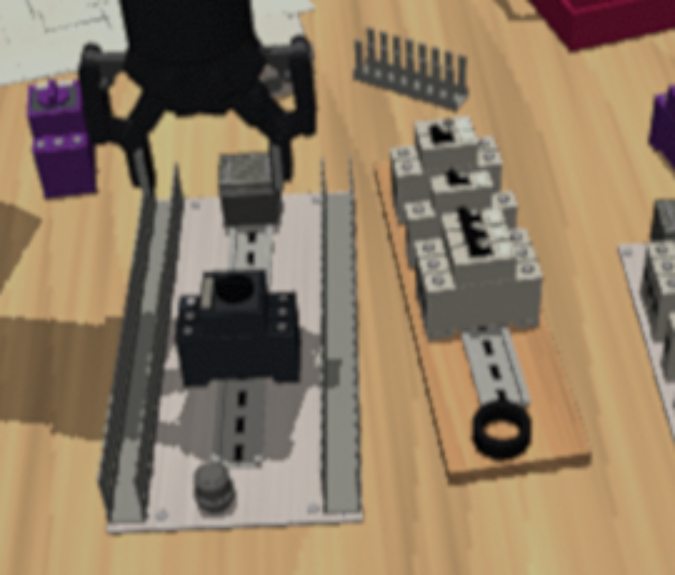

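The motor switch sits flat on the rail at (240,335) and is released. Next is the 3-pole.

Converted, 175 mm / 1000 = 0.175, 160 mm / 1000 = 0.16, -0.126 rad / 4 = -0.0315.

```bash
echo '1,0.012,0.05,0,-0.01;1,0.024,0.11,0,-0.0315;1,0.0378,0.16,0,-0.0315;1,0.0378,0.175,0,-0.0315;1,0.0378,0.175,0,-0.0315;1,0.0378,0.175,0.02,-0.0315;1,0.0378,0.175,0.05,-0.0315;1,0.0378,0.175,0.075,-0.0315;1,0.0378,0.175,0.082,-0.0315;1,0.0378,0.175,0.082,-0.0315' | python3 -m handwheel 60
python3 -c "
from h import *
go(612.6,23.1,66.5,0.0695)"
```

```text
time_s: 10.7
tcp_pos: [611.9, 23.0, 83.4]
tcp_rot: [-2.143, -2.296, 0.0]
contact_force: [0.4, 0.5, 0.9]
width: 1.003
grasp_force: 0.0
t 10.7 at [611.9  23.   83.4] yaw 0.069 tilt 0.03 -> d [ 0.   0.7 16.9] turn -0.001
```

Converted, 16.5 mm / 1000 = 0.0165, 16 mm / 1000 = 0.016.

```bash
echo '1,0,0.0004,0.01,0;1,0,0.0004,0.016,0;1,0,0.0004,0.0165,0;0.4,0,0.0004,0.0165,0;0.4,0,0.0004,0.0165,0;0.4,0,0.0004,0.0165,0;0,0,0.0004,0.0165,0;0,0,0.0004,0.0165,0;0,0,0.0004,0.0165,0;0,0,0.0004,0.0165,0' | python3 -m handwheel 60
echo '0,0,0,-0.01,0;0,0,0,-0.04,0;0,0,0,-0.08,0;0,0,0,-0.113,0;0,0,0,-0.113,0;0,0,0,-0.113,0' | python3 -m handwheel 60
python3 -c "
from h import *
go(441.5,94.4,180,-0.057)"
```

```text
time_s: 11.95
tcp_pos: [613.2, 23.1, 67.4]
tcp_rot: [2.143, 2.296, 0.002]
contact_force: [0.9, -0.3, 6.1]
width: 0.515
grasp_force: 62.0
time_s: 12.7
tcp_pos: [611.8, 23.2, 178.0]
tcp_rot: [-2.142, -2.295, 0.003]
contact_force: [-1.1, -0.9, -3.0]
width: 0.511
grasp_force: 62.0
t 12.7 at [611.8  23.2 178. ] yaw 0.069 tilt 0.2 -> d [  82.8 -165.    -1.4] turn 0.126
```

Converted, -165 mm / 1000 = -0.165, -160 mm / 1000 = -0.16, 0.126 rad / 4 = 0.0315.

```bash
echo '0,0.02,-0.04,0,0.0075;0,0.042,-0.09,0,0.02;0,0.065,-0.135,0,0.0315;0,0.08,-0.16,0,0.0315;0,0.0828,-0.165,0,0.0315;0,0.0828,-0.165,0,0.0315;0,0.0828,-0.165,0.04,0.0315;0,0.0828,-0.165,0.075,0.0315;0,0.0828,-0.165,0.1,0.0315;0,0.0828,-0.165,0.103,0.0315;0,0.0828,-0.165,0.103,0.0315;0,0.0828,-0.165,0.103,0.0315' | python3 -m handwheel 60
python3 -c "
from h import *
go(441.5,94.4,57.5,-0.057)"
```

```text
time_s: 14.2
tcp_pos: [443.2, 94.2, 77.7]
tcp_rot: [2.283, 2.156, 0.002]
contact_force: [0.5, -0.2, -2.9]
width: 0.513
grasp_force: 62.5
t 14.2 at [443.2  94.2  77.7] yaw -0.057 tilt 0.11 -> d [ 0.1 -1.7 20.2] turn -0.0
```

Converted, 19.5 mm / 1000 = 0.0195, 19 mm / 1000 = 0.019.

```bash
echo '0,0.0001,-0.0015,0.004,0;0,0.0001,-0.0015,0.008,0;0,0.0001,-0.0015,0.012,0;0,0.0001,-0.0015,0.015,0;0,0.0001,-0.0015,0.017,0;0,0.0001,-0.0015,0.018,0;0,0.0001,-0.0015,0.019,0;0,0.0001,-0.0015,0.0195,0;0,0.0001,-0.0015,0.0195,0' | python3 -m handwheel 60
echo '0,0,0,0.0005,0;0,0,0,0.001,0;0,0,0,0.001,0' | python3 -m handwheel 60
python3 -c "
from h import *
go(441.5,94.4,57,-0.057)"
```

```text
time_s: 15.32
tcp_pos: [440.9, 94.5, 57.4]
tcp_rot: [2.284, 2.157, 0.0]
contact_force: [-0.3, 0.7, -2.6]
width: 0.512
grasp_force: 62.7
time_s: 15.7
tcp_pos: [441.0, 94.6, 57.3]
tcp_rot: [2.283, 2.157, 0.001]
contact_force: [-3.5, -0.5, 12.8]
width: 0.514
grasp_force: 64.3
t 15.7 at [441.   94.6  57.3] yaw -0.057 tilt 0.05 -> d [-0.1  0.6  0.3] turn 0.0
```

Converted, -110 mm / 1000 = -0.11, -90 mm / 1000 = -0.09.

```bash
echo '0,0,0,-0.0008,0;0.9,0,0,-0.0008,0;0.9,0,0,-0.0008,0;0.9,0,0,-0.0008,0;0.9,0,0,-0.0008,0;0.9,0,0,-0.015,0;0.9,0,0,-0.05,0;0.9,0,0,-0.09,0;0.9,0,0,-0.11,0;0.9,0,0,-0.11,0' | python3 -m handwheel 60
python3 -c "
from h import *
go(607.8,84.9,166,0.0695)"
```

```text
time_s: 16.95
tcp_pos: [441.4, 94.5, 167.2]
tcp_rot: [2.282, 2.156, 0.003]
contact_force: [0.5, -0.2, -0.5]
width: 0.899
grasp_force: 0.0
t 16.95 at [441.4  94.5 167.2] yaw -0.057 tilt 0.17 -> d [ -0.2 166.7   1.7] turn -0.126
```

Converted, 166.5 mm / 1000 = 0.1665, 155 mm / 1000 = 0.155, -0.126 rad / 4 = -0.0315.

```bash
echo '1,0,0.05,0,-0.01;1,0,0.11,0,-0.0315;1,-0.0002,0.155,0,-0.0315;1,-0.0002,0.1665,0,-0.0315;1,-0.0002,0.1665,0,-0.0315;1,-0.0002,0.1665,0.02,-0.0315;1,-0.0002,0.1665,0.05,-0.0315;1,-0.0002,0.1665,0.075,-0.0315;1,-0.0002,0.1665,0.083,-0.0315;1,-0.0002,0.1665,0.083,-0.0315' | python3 -m handwheel 60
python3 -c "
from h import *
go(607.8,84.9,66.5,0.0695)"
```

```text
time_s: 18.2
tcp_pos: [606.6, 85.0, 83.7]
tcp_rot: [-2.143, -2.297, 0.0]
contact_force: [0.4, 0.1, 0.1]
width: 1.002
grasp_force: 0.0
t 18.2 at [606.6  85.   83.7] yaw 0.069 tilt 0.02 -> d [-0.2  1.2 17.2] turn -0.0
```

Converted, 16.7 mm / 1000 = 0.0167, 16 mm / 1000 = 0.016.

```bash
echo '1,0,0.0006,0.01,0;1,0,0.0006,0.016,0;1,0,0.0006,0.0167,0;0.4,0,0.0006,0.0167,0;0.4,0,0.0006,0.0167,0;0.4,0,0.0006,0.0167,0;0,0,0.0006,0.0167,0;0,0,0.0006,0.0167,0;0,0,0.0006,0.0167,0;0,0,0.0006,0.0167,0' | python3 -m handwheel 60
echo '0,0,0,-0.01,0;0,0,0,-0.04,0;0,0,0,-0.08,0;0,0,0,-0.113,0;0,0,0,-0.113,0;0,0,0,-0.113,0' | python3 -m handwheel 60
python3 -c "
from h import *
go(438.5,42.5,180,-0.057)"
```

```text
time_s: 19.45
tcp_pos: [608.1, 84.9, 67.2]
tcp_rot: [2.143, 2.296, 0.001]
contact_force: [1.8, 0.1, 6.0]
width: 0.51
grasp_force: 61.2
time_s: 20.2
tcp_pos: [606.9, 84.9, 178.2]
tcp_rot: [-2.142, -2.295, 0.003]
contact_force: [-0.2, -0.3, -2.0]
width: 0.517
grasp_force: 61.4
t 20.2 at [606.9  84.9 178.2] yaw 0.069 tilt 0.16 -> d [ -30.7 -170.9   -1.4] turn 0.126
```

Converted, -171 mm / 1000 = -0.171, -165 mm / 1000 = -0.165, 0.126 rad / 4 = 0.0315.

```bash
echo '0,-0.008,-0.04,0,0.0075;0,-0.016,-0.09,0,0.02;0,-0.024,-0.14,0,0.0315;0,-0.03,-0.165,0,0.0315;0,-0.0307,-0.171,0,0.0315;0,-0.0307,-0.171,0,0.0315;0,-0.0307,-0.171,0.04,0.0315;0,-0.0307,-0.171,0.075,0.0315;0,-0.0307,-0.171,0.1,0.0315;0,-0.0307,-0.171,0.103,0.0315;0,-0.0307,-0.171,0.103,0.0315;0,-0.0307,-0.171,0.103,0.0315' | python3 -m handwheel 60
python3 -c "
from h import *
go(438.5,42.5,57.3,-0.057)"
```

```text
time_s: 21.7
tcp_pos: [439.9, 42.5, 77.4]
tcp_rot: [2.283, 2.156, 0.002]
contact_force: [-0.5, -0.8, -1.3]
width: 0.513
grasp_force: 61.6
t 21.7 at [439.9  42.5  77.4] yaw -0.057 tilt 0.11 -> d [-0.  -1.5 20.1] turn 0.0
```

Converted, 19.5 mm / 1000 = 0.0195, 19 mm / 1000 = 0.019.

```bash
echo '0,0,-0.0013,0.004,0;0,0,-0.0013,0.008,0;0,0,-0.0013,0.012,0;0,0,-0.0013,0.015,0;0,0,-0.0013,0.017,0;0,0,-0.0013,0.018,0;0,0,-0.0013,0.019,0;0,0,-0.0013,0.0195,0;0,0,-0.0013,0.0195,0' | python3 -m handwheel 60
echo '0,0,0,0.0005,0;0,0,0,0.001,0;0,0,0,0.001,0' | python3 -m handwheel 60
python3 -c "
from h import *
go(438.5,42.5,57,-0.057)"
```

```text
time_s: 22.82
tcp_pos: [437.9, 42.5, 57.2]
tcp_rot: [2.284, 2.157, 0.0]
contact_force: [-0.4, -0.0, -0.7]
width: 0.518
grasp_force: 61.7
time_s: 23.2
tcp_pos: [438.0, 42.5, 57.0]
tcp_rot: [2.283, 2.157, 0.001]
contact_force: [-2.1, 0.2, 13.2]
width: 0.515
grasp_force: 63.0
t 23.2 at [438.   42.5  57. ] yaw -0.057 tilt 0.05 -> d [-0.   0.5  0. ] turn 0.0
```

Converted, -110 mm / 1000 = -0.11, -90 mm / 1000 = -0.09.

```bash
echo '0,0,0,-0.0008,0;0.9,0,0,-0.0008,0;0.9,0,0,-0.0008,0;0.9,0,0,-0.0008,0;0.9,0,0,-0.0008,0;0.9,0,0,-0.015,0;0.9,0,0,-0.05,0;0.9,0,0,-0.09,0;0.9,0,0,-0.11,0;0.9,0,0,-0.11,0' | python3 -m handwheel 60
python3 -c "
from h import *
go(604.2,146.6,166,0.0695)"
```

```text
time_s: 24.45
tcp_pos: [438.4, 42.5, 167.0]
tcp_rot: [2.282, 2.156, 0.003]
contact_force: [-0.2, 0.2, -0.7]
width: 0.899
grasp_force: 0.0
t 24.45 at [438.4  42.5 167. ] yaw -0.057 tilt 0.17 -> d [113.4 159.6   1.5] turn -0.126
```

Converted, 159.4 mm / 1000 = 0.1594, 135 mm / 1000 = 0.135, -0.126 rad / 4 = -0.0315.

```bash
echo '1,0.03,0.045,0,-0.01;1,0.065,0.09,0,-0.0315;1,0.095,0.135,0,-0.0315;1,0.1134,0.1594,0,-0.0315;1,0.1134,0.1594,0,-0.0315;1,0.1134,0.1594,0,-0.0315;1,0.1134,0.1594,0.02,-0.0315;1,0.1134,0.1594,0.05,-0.0315;1,0.1134,0.1594,0.075,-0.0315;1,0.1134,0.1594,0.083,-0.0315;1,0.1134,0.1594,0.083,-0.0315' | python3 -m handwheel 60
python3 -c "
from h import *
go(604.2,146.6,66.5,0.0695)"
```

```text
time_s: 25.82
tcp_pos: [603.3, 146.3, 83.4]
tcp_rot: [-2.144, -2.296, 0.0]
contact_force: [0.8, 0.3, 0.4]
width: 0.999
grasp_force: 0.0
t 25.825 at [603.3 146.3  83.4] yaw 0.069 tilt 0.01 -> d [ 0.2  1.  16.9] turn -0.001
```

Converted, 16.6 mm / 1000 = 0.0166, 16 mm / 1000 = 0.016.

```bash
echo '1,0,0.0006,0.01,0;1,0,0.0006,0.016,0;1,0,0.0006,0.0166,0;0.4,0,0.0006,0.0166,0;0.4,0,0.0006,0.0166,0;0.4,0,0.0006,0.0166,0;0,0,0.0006,0.0166,0;0,0,0.0006,0.0166,0;0,0,0.0006,0.0166,0;0,0,0.0006,0.0166,0' | python3 -m handwheel 60
echo '0,0,0,-0.01,0;0,0,0,-0.04,0;0,0,0,-0.08,0;0,0,0,-0.113,0;0,0,0,-0.113,0;0,0,0,-0.113,0' | python3 -m handwheel 60
python3 -c "
from h import *
go(432.6,-61.4,180,-0.057)"
```

```text
time_s: 27.08
tcp_pos: [604.6, 146.7, 67.1]
tcp_rot: [2.143, 2.296, 0.002]
contact_force: [1.5, 0.2, 5.9]
width: 0.518
grasp_force: 61.8
time_s: 27.82
tcp_pos: [603.3, 146.7, 178.0]
tcp_rot: [-2.142, -2.295, 0.003]
contact_force: [0.2, 0.0, -2.0]
width: 0.516
grasp_force: 61.5
t 27.825 at [603.3 146.7 178. ] yaw 0.069 tilt 0.17 -> d [-195.8 -184.6   -1.5] turn 0.126
```

Converted, -195.8 mm / 1000 = -0.1958, -184.6 mm / 1000 = -0.1846, 0.126 rad / 4 = 0.0315.

```bash
echo '0,-0.03,-0.028,0,0.0075;0,-0.07,-0.066,0,0.015;0,-0.11,-0.104,0,0.025;0,-0.15,-0.142,0,0.0315;0,-0.18,-0.17,0,0.0315;0,-0.1958,-0.1846,0,0.0315;0,-0.1958,-0.1846,0,0.0315;0,-0.1958,-0.1846,0,0.0315;0,-0.1958,-0.1846,0.04,0.0315;0,-0.1958,-0.1846,0.075,0.0315;0,-0.1958,-0.1846,0.1,0.0315;0,-0.1958,-0.1846,0.102,0.0315' | python3 -m handwheel 60
echo '0,0,0,0,0;0,0,0,0,0' | python3 -m handwheel 60
python3 -c "
from h import *
go(432.6,-61.4,57.2,-0.057)"
```

```text
time_s: 29.32
tcp_pos: [433.0, -60.4, 76.1]
tcp_rot: [-2.28, -2.156, 0.002]
contact_force: [-0.6, 0.0, -1.4]
width: 0.516
grasp_force: 61.7
time_s: 29.58
tcp_pos: [434.0, -61.4, 78.4]
tcp_rot: [2.282, 2.156, 0.001]
contact_force: [0.6, 0.3, -1.6]
width: 0.513
grasp_force: 61.7
t 29.575 at [434.  -61.4  78.4] yaw -0.057 tilt 0.11 -> d [-0.1 -1.5 21.2] turn 0.0
```

Converted, 20.5 mm / 1000 = 0.0205, 20 mm / 1000 = 0.02.

```bash
echo '0,0,-0.0013,0.004,0;0,0,-0.0013,0.008,0;0,0,-0.0013,0.012,0;0,0,-0.0013,0.016,0;0,0,-0.0013,0.018,0;0,0,-0.0013,0.019,0;0,0,-0.0013,0.02,0;0,0,-0.0013,0.0205,0;0,0,-0.0013,0.0205,0' | python3 -m handwheel 60
echo '0,0,0,0.0005,0;0,0,0,0.001,0;0,0,0,0.001,0' | python3 -m handwheel 60
python3 -c "
from h import *
go(432.6,-61.4,57,-0.057)"
```

```text
time_s: 30.7
tcp_pos: [432.2, -61.3, 57.1]
tcp_rot: [2.284, 2.157, 0.0]
contact_force: [-0.3, 0.0, -1.3]
width: 0.516
grasp_force: 61.7
time_s: 31.08
tcp_pos: [432.3, -61.3, 56.9]
tcp_rot: [2.283, 2.157, 0.0]
contact_force: [-2.3, 1.2, 14.5]
width: 0.511
grasp_force: 63.4
t 31.075 at [432.3 -61.3  56.9] yaw -0.057 tilt 0.05 -> d [-0.1  0.3 -0.1] turn 0.0
```

Release, lift, and swing aside (-y) to look from above.

Converted, -120 mm / 1000 = -0.12, -90 mm / 1000 = -0.09.

```bash
echo '0,0,0,-0.0008,0;0.9,0,0,-0.0008,0;0.9,0,0,-0.0008,0;0.9,0,0,-0.0008,0;0.9,0,0,-0.0008,0;0.9,0,0,-0.015,0;0.9,0,0,-0.05,0;0.9,0,0,-0.09,0;0.9,0,0,-0.12,0;0.9,0,0,-0.12,0' | python3 -m handwheel 60
echo '1,-0.06,0,-0.02,0;1,-0.12,0,-0.02,0;1,-0.18,0,-0.02,0;1,-0.24,0,-0.02,0;1,-0.3,0,-0.02,0;1,-0.3,0,-0.02,0' | python3 -m handwheel 60
python3 -c "
from h import *
s=bot.sense();print(s['tcp_pos'])"
```

```text
time_s: 32.33
tcp_pos: [432.9, -61.6, 177.7]
tcp_rot: [2.281, 2.155, 0.003]
contact_force: [-0.3, -0.3, -0.5]
width: 0.893
grasp_force: 0.0
time_s: 33.08
tcp_pos: [414.0, -364.0, 193.8]
tcp_rot: [-2.287, -2.151, 0.0]
contact_force: [0.3, 0.5, -0.4]
width: 1.002
grasp_force: 0.0
[ 414.02705411 -364.04904507  193.79172476]
```

Run:
```python
from h import *
p,d=bot.capture('top');W=cloud('top',d)
cv2.imwrite('pics/t3.png',cv2.resize(p[240:350,235:420,::-1],None,fx=4,fy=4,interpolation=cv2.INTER_CUBIC))
yaw=-.057;ex=np.array([np.cos(yaw),np.sin(yaw)]);ey=np.array([-ex[1],ex[0]])
for r in rect('top',p,d,235,415,240,348,68,100):
    q=r[3]-[437.3,21];print('nose local',(q@ex).round(1),(q@ey).round(1),'z',r[2],r[4],r[5],r[6])
p,d=bot.capture('side')
cv2.imwrite('pics/s3.png',cv2.resize(p[170:350,170:400,::-1],None,fx=3,fy=3))
```

```text
nose local -0.7 73.5 z 80.7 [53.9 44.9] 86.9 (289, 293)
nose local 0.3 21.6 z 80.1 [18.  44.1] 86.8 (315, 295)
nose local -0.5 -25.3 z 81.3 [45.  44.8] 86.4 (338, 297)
nose local -0.6 -82.4 z 80.3 [36.7 45. ] 87.4 (367, 300)
```

View pics/t3.png

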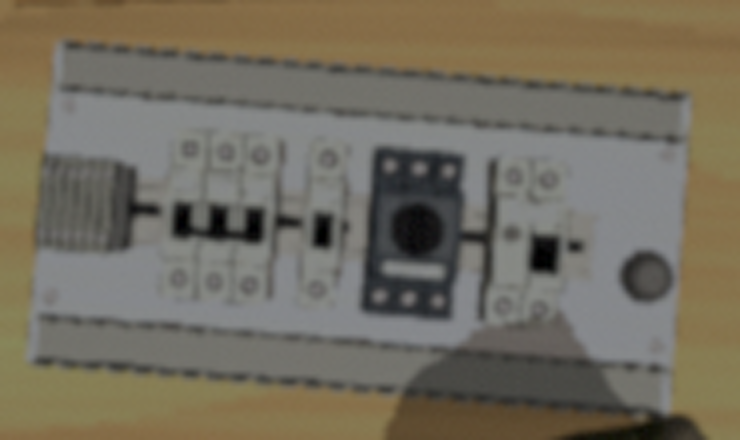

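View pics/s3.png

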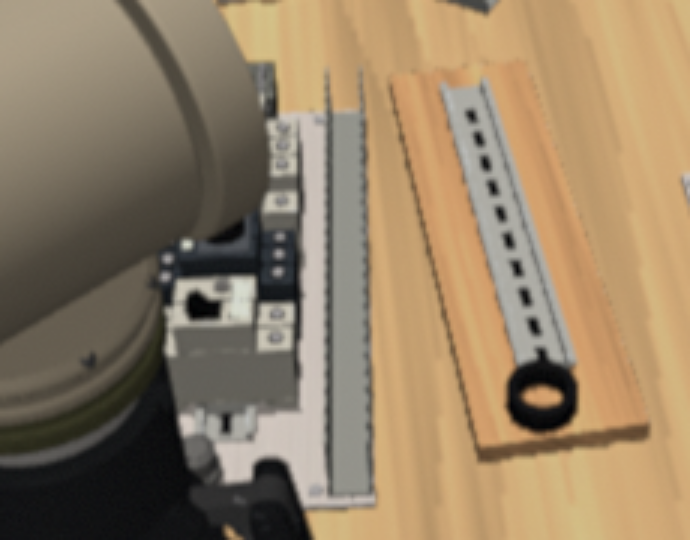

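The four devices stand on the new rail in the sample's order: 3-pole (218,222), 1-pole (322,230), motor (415,232), rcd (540,250). Nose tops are about 80.5, x offsets are within 1 mm, and all are straight and released. The kitting rail is empty and the robot is clear.

```bash
python3 -c "
from station import bot
print(bot.hand_in())"
```

```text
the job is handed in; nothing more can be done
None
```

All four devices are on the new rail in the sample's order (3-pole, 1-pole, motor switch, RCD, left to right), measured seated flat and within 1 mm of the rail's mid-line, released, and the job is handed in; no verdict was returned.

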